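# Unload the cheese press

### The job

The two cheeses in the press are done and the weights are already off. Lift the white press plate straight up off its two dowels, keeping it level so that it does not bind, and lay it flat in the middle of the wire rack; then stand both blue moulds from the press upright on the draining tray beside the one already there. Set everything down gently, do not tip the moulds, and leave that third mould, the weights and the brush where they are.

Things in the scene. Friction and masses are not known exactly. Their poses are not given: they have to be found in the camera images.
- press: Low cheese press fixed to the bench: stainless pan 330 x 140 mm with a grey grooved draining slab whose top is 30 mm above the bench. Two upright stainless guide dowels, 16 mm in diameter, stand at x = -130 and +130 mm, y = 0 in its frame, their tapered tips 138 mm above the bench. Origin: centre of its underside, at bench height; x runs along its length through both dowels, z up. Position and yaw vary.
- dowel0_top (a point): Tip of the dowel at the press's -x end, 138 mm above the bench (taper: last 5 mm).
- dowel1_top (a point): Tip of the dowel at the press's +x end, 138 mm above the bench.
- plate_center (a point): Centre of the loose white plastic press plate, 300 x 100 x 15 mm, about 0.4 to 0.75 kg. At the start it lies level on the white tops of the two moulds, underside 100 mm above the bench, the dowels passing through its two 17.5 mm holes (at x = -130 and +130 mm) and standing 23 mm above its top: it is free of them once raised by 38 mm. x along its length, y across, z up. This point is 7.5 mm above its underside and moves with it.
- plate_handle (a point): Centre of the grip bar of the plate's stainless bridge handle, above the middle of the plate and its centre of mass: the bar is 120 mm long along the plate's x, 14 mm wide (y), 16 mm high; this point is 55 mm above the plate's underside and 40 mm above its top, and 32 mm of the space under the bar is open. Two posts 12 mm thick at x = -50 and +50 mm carry it. Same axes as the plate.
- mould_a_center (a point): Centre of a loose blue perforated cheese mould: an upright cylinder 64 mm in diameter, 62 mm high, topped by a white follower disc 56 mm in diameter and 8 mm high (70 mm in all), about 0.22 kg, rigid, filled. Point on its axis, 35 mm above its underside; z up along its axis. At the start it stands in the press under the plate at x about -45 mm, y 0 of the press frame, underside 30 mm above the bench.
- mould_b_center (a point): Same for the second mould in the press, at x about +45 mm in the press frame. Between the two moulds about 25 mm are free; between each and the nearer dowel about 43 mm.
- mould_c_center (a point): Same kind of mould, already standing on the draining tray in its +x half (x 80 to 110 mm of the tray frame). To be left where it is.
- mould_a: The mould of mould_a_center; origin at the centre of its underside.
- mould_b: The mould of mould_b_center; origin at the centre of its underside.
- plate: The press plate of plate_center; origin at the centre of its underside.
- tray: Draining tray fixed to the bench, bare metal, 340 x 170 mm outside, low rim 14 mm high and 4 mm thick, floor 4 mm above the bench. Origin: centre of its underside at bench height; x along its length, z up. To the left or right of the press; position and yaw vary.
- rack: Low wire rack fixed to the bench, 350 x 180 mm, its flat top of thin lengthwise wires 24 mm above the bench, no rim. Origin: centre, at bench height; x along its length, z up. On the other side of the press from the tray; position and yaw vary.
- weight_a: Dark steel bar weight, 38 x 190 x 36 mm, 1.9 kg, lying on the bench beyond the press, long way across (its y). Origin: centre of its underside. Leave alone.
- weight_b: Second bar weight, the same, stacked on the first. Leave alone.
- brush: Wooden rind brush, 60 x 150 x 40 mm, bristles down, on the bench beyond the press, to the robot's right. Origin: centre of its underside. Leave alone.

How it is judged:
On the way, in this order (a step that is already met when the one before it is completed fails the run):
1. the press plate has been lifted straight up clear of both dowels (z of plate_center in the frame of press above 0.1435 m and horizontal distance between plate_center and press below 0.03 m).
2. the press plate lies flat on the wire rack, let go and still (x of plate_center in the frame of rack between -0.05 and 0.05 m and y of plate_center in the frame of rack between -0.045 and 0.045 m and z of plate_center in the frame of rack between 0.026 and 0.037 m and angle between plate_center's own z axis and vertical below 0.05 rad and contact force between plate and the fingers below 0.05 N and linear speed of plate below 0.02 m/s), for 0.2 s.
At the end, for the whole second after the job is handed in: The plate lies flat on the rack (within 3 degrees; centre within 50 mm lengthwise, 45 mm crosswise of the rack's middle); both moulds from the press stand upright (within 4.5 degrees) on the tray's floor inside its rim; the third stands within 20 mm of its place; all released and at rest (all of step 2 and x of mould_a_center in the frame of tray between -0.14 and 0.14 m and y of mould_a_center in the frame of tray between -0.055 and 0.055 m and z of mould_a_center in the frame of tray between 0.034 and 0.045 m and angle between each of mould_a_center, mould_b_center, mould_c_center's own z axis and vertical below 0.08 rad and x of mould_b_center in the frame of tray between -0.14 and 0.14 m and y of mould_b_center in the frame of tray between -0.055 and 0.055 m and z of mould_b_center in the frame of tray between 0.034 and 0.045 m and contact force between each of mould_a, mould_b and the fingers below 0.05 N and linear speed of each of mould_a, mould_b below 0.02 m/s and distance of mould_c_center from where it was at the start of the episode below 0.02 m); the robot touches nothing.
It fails at once if the press plate tilts by more than about 4.5 degrees while it is still on the dowels (angle between plate_center's own z axis and vertical above 0.08 rad and z of plate_center in the frame of press below 0.143 m and horizontal distance between plate_center and press below 0.03 m).
It fails at once if the press plate is forced against the dowels (more than 40 N) (contact force between plate and press above 40 N).
It fails at once if the press plate or a mould is dropped (over 0.6 m/s with nothing holding it) ((contact force between plate and the fingers below 0.05 N and linear speed of plate above 0.6 m/s) or (contact force between mould_a and the fingers below 0.05 N and linear speed of mould_a above 0.6 m/s) or (contact force between mould_b and the fingers below 0.05 N and linear speed of mould_b above 0.6 m/s)).
It fails at once if a mould is knocked over or tipped beyond 30 degrees (angle between any of mould_a_center, mould_b_center, mould_c_center's own z axis and vertical above 0.52 rad).
It fails at once if the mould already on the tray, a bar weight or the brush is moved by more than 20 mm (distance of any of mould_c_center, weight_a, weight_b, brush from where it was at the start of the episode above 0.02 m).
It also fails if it takes over 72 s, if anything falls off the work surface, if the arm or the gripper's body presses on something with over 40 N, if the wrist force passes 120 N, or if a joint passes its speed limit or range.

### The arm

A 6-joint arm with a two-finger parallel gripper is mounted at the origin on the work surface. World frame = base frame: x ahead of the robot, y to its left, z up, the work surface at z = 0. Lengths are in m, angles in rad, forces in N, time in s.
With the tool pointing down it reaches from about 0.35 to 0.775 m from the base axis. Payload 7.3 kg.
Tool frame: the origin (TCP) lies between the finger pads; the fingertips stand ahead of it and the grasp point (between the pads) lies 6 mm ahead of it (robot.tip_extent is the x of the fingertips in the tool frame, in m); x points along the fingers, z is the direction in which the jaws open and shut, and the axes are right-handed (so a half turn about x gives the same grasp; the last joint's range is limited). The gripper opens to 92 mm and grips with 3 to 60 N. Pads are 19 mm wide; open, the fingers measure 130 mm over their backs; the gripper's body (75 mm by 190 mm) begins 47 mm behind the grasp point.
Start: joints at [1.067, 0.342, 1.524, -0, 1.275, -0.146], TCP at [0.184, 0.492, 0.252] pointing down, gripper open.
Joint ranges: [-2.53, 2.53], [-0.77, 2.02], [0.04, 2.7], [-1, 4.14], [0.28, 2.66], [-3.11, 3.11]. Speed limits (rad/s): [2.57, 2.57, 3.14, 3.14, 3.14, 3.14].

### API

Orientations are given as [roll, pitch, yaw] about the fixed x, y, z axes, in that order (R = Rz(yaw) Ry(pitch) Rx(roll)).
In Python, from cell import robot gives the robot as it stands. The module is installed in compiled form; this text tells all that it offers.
- The arm moves only by the shell command python3 -m creep 'ROWS' [FORCE]. ROWS is JSON, a list of rows, each an object with "translation": the shift along the tool's x, y, z in m, a list of three; "twist": the turn, a rotation vector about the tool's x, y, z in rad, a list of three; "hand": the opening in per cent of the stroke, from 0 (shut) to 100 (fully open). A call has 1 to 5 rows; each row is the pose to reach, as a shift and turn from the pose measured when the call began, along the tool's axes at that moment; what a row does not reach only later rows make up. A row lasts 1/10 s, in which the tool goes at most 50 mm and 8.59 degrees, less where a joint would pass 70% of its speed; a pose out of reach is approached as far as the arm can. A call with a gripper value outside its range is refused whole. The fingers move at their own pace and stop on an object; FORCE is the grip in N (left out, the last holds). Time passes only in rows, so rows that repeat a pose let the fingers close. It gives the time, the measured TCP pose, the force and the opening at its end, in the units of the state.
- robot.observe(): the state, without advancing time (a new reading comes with each control period).
- robot.read_camera(name): name is "scene" or "top" or "wrist"; returns the picture (480x640x3 uint8, blue, green, red); there is no depth.
- robot.calibration(name): a dict with "intrinsics" (3x3 intrinsics, pixels), "cam_to_world" (4x4, takes a point from camera to world coordinates); the wrist camera has in their place "mount" (4x4, takes a point from camera to tool coordinates, whose origin is the TCP and whose axes are the tool frame's). Camera axes: x right, y up, looking along -z (the intrinsics and any distortion apply to the point x, -y, -z); pixel columns grow to the right and rows downward; lengths in m; the calibration is good to about 2 mm. A picture is of the moment at which its call begins: read the wrist's pose just before it. calibration takes no time and is no camera call.
- robot.hand_in(): hands the job in, once; it reports no verdict.
The state is a dict: "time": time; "qpos": joint angles; "qvel": joint speeds; "joint_efforts": joint torques, N m; "tool_pos": TCP position; "tool_rot": TCP orientation; "contact_force": force on the tool from outside, world axes, zero at the start; "torque": the same for the moment, N m; "opening": finger opening in m.
Only numpy, scipy, OpenCV 4.12 (cv2) and the standard library are available. Lean on these libraries where they do the work, as an engineer would, in place of code of your own. Each camera call takes 0.05 s, during which the arm holds its last target. There are 200 camera calls.

## Working session

There is one attempt and no reset: what is moved stays moved. The work goes in short steps, Python scripts to look and compute and a shell command to move; the robot and the scene stay as the last step left them, time stands still between calls to the robot, and variables do not carry over. Pictures are saved under pics/ and viewed, about 8 in all and at most 12, crops included, and the job is handed in when it is done.

```bash
mkdir -p pics
python3 - <<'E'
from cell import robot
import cv2,numpy as np
s=robot.observe();print({k:np.round(v,3).tolist() for k,v in s.items()},robot.tip_extent)
for n in("top","scene"):
    c=robot.calibration(n);print(n,{k:np.round(v,4).tolist() for k,v in c.items()})
    cv2.imwrite(f"pics/{n}0.png",robot.read_camera(n))
print({k:np.round(v,4).tolist() for k,v in robot.calibration("wrist").items()})
E
```

```text
{'time': 0.0, 'qpos': [1.067, 0.343, 1.525, -0.0, 1.275, -0.146], 'qvel': [0.0, -0.0, 0.0, -0.0, -0.001, -0.001], 'joint_efforts': [0.0, -43.125, -24.421, 0.072, 0.056, -0.0], 'tool_pos': [0.184, 0.491, 0.251], 'tool_rot': [3.005, 1.569, -2.066], 'contact_force': [0.327, 0.355, 0.467], 'torque': [-0.033, -0.018, -0.009], 'opening': 0.092} 0.025
top {'intrinsics': [[504.3816, 0.0, 319.7072], [0.0, 504.3816, 245.7625], [0.0, 0.0, 1.0]], 'cam_to_world': [[0.1295, 0.9708, -0.2019, 0.3961], [-0.9916, 0.1256, -0.0318, -0.0106], [-0.0056, 0.2043, 0.9789, 0.9848], [0.0, 0.0, 0.0, 1.0]]}
scene {'intrinsics': [[611.9985, 0.0, 318.8568], [0.0, 611.9985, 246.1386], [0.0, 0.0, 1.0]], 'cam_to_world': [[0.8413, -0.2663, 0.4704, 1.1932], [0.54, 0.4534, -0.7091, -0.9385], [-0.0245, 0.8506, 0.5253, 0.8055], [0.0, 0.0, 0.0, 1.0]]}
{'intrinsics': [[431.4312, 0.0, 320.957], [0.0, 431.4312, 230.0706], [0.0, 0.0, 1.0]], 'mount': [[0.0003, 0.2659, -0.964, -0.1324], [-0.0004, 0.964, 0.2659, 0.0715], [1.0, 0.0003, 0.0004, -0.0001], [0.0, 0.0, 0.0, 1.0]]}
```

View pics/top0.png

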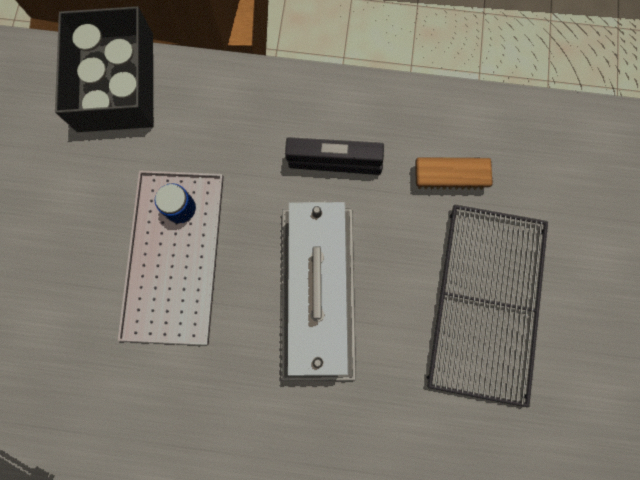

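View pics/scene0.png

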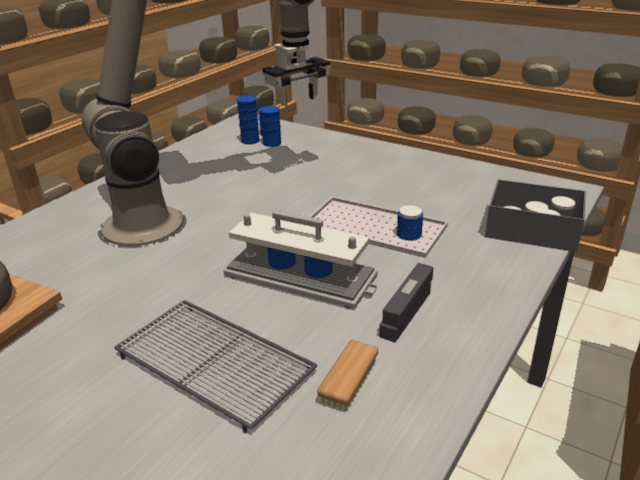

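The top view shows the tray (corners 140,173 to 207,345) on the left with mould c at (171,198). The press is in the middle, with dowel tips at about (317,211) and (318,363) and the handle bar from (317,247) to (318,318). The rack is on the right (454,207 to 528,404). The scene view agrees.

```bash
cat > lib.py <<'E'
from cell import robot
import cv2,numpy as np
from scipy.spatial.transform import Rotation as R
def TR():
    s=robot.observe();T=np.eye(4);T[:3,:3]=R.from_euler('xyz',s['tool_rot']).as_matrix();T[:3,3]=s['tool_pos'];return T
def cam(n,T=None):
    c=robot.calibration(n);return c['intrinsics'],(c['cam_to_world'] if n!='wrist' else (TR() if T is None else T)@c['mount'])
def px2w(n,uv,z,T=None):
    K,M=cam(n,T);M=np.array(M);out=[]
    for u,v in np.atleast_2d(uv):
        d=np.linalg.inv(K)@[u,v,1];d=M[:3,:3]@[d[0],-d[1],-d[2]];out.append(M[:3,3]+d*(z-M[2,3])/d[2])
    return np.array(out)
def w2px(n,P,T=None):
    K,M=cam(n,T);p=(np.c_[np.atleast_2d(P),np.ones(len(np.atleast_2d(P)))]@np.linalg.inv(M).T)[:,:3]*[1,-1,-1];q=p@np.array(K).T;return q[:,:2]/q[:,2:]
def delta(pos,yaw):
    """tool shift+rotvec to TCP pos, tool down, jaw axis z at world yaw (mod pi)"""
    T=TR();best=None
    for y in(yaw,yaw+np.pi):
        x=np.array([0,0,-1.]);z=np.array([np.cos(y),np.sin(y),0]);G=np.c_[x,np.cross(z,x),z]
        r=R.from_matrix(T[:3,:3].T@G).as_rotvec()
        if best is None or np.linalg.norm(r)<np.linalg.norm(best):best=r
    print('TCP',T[:3,3].round(4),'shift',(T[:3,:3].T@(np.array(pos)-T[:3,3])).round(4),'twist',best.round(4),'q',np.round(robot.observe()['qpos'],2));
E
python3 - <<'E'
from lib import *
p=lambda n,uv,z:print(n,px2w('top',uv,z)[:,:2].round(4).tolist(), px2w('top',uv,z)[:,:2].mean(0).round(4))
p('tray',[(140,173),(222,175),(207,345),(121,341)],.014)
p('rack',[(454,207),(547,220),(528,404),(428,388)],.024)
p('plate',[(289,203),(345,203),(346,375),(289,377)],.115)
p('dow',[(317,210.5),(318,362.5)],.138)
p('handle',[(317,247),(318,318.5)],.163)
p('mc',[(171,198)],.074)
print(TR()[:3,:3].round(3))
E
```

```text
tray [[0.6992, 0.4026], [0.7163, 0.2364], [0.3789, 0.2075], [0.3651, 0.3707]] [0.5399 0.3043]
rack [[0.7058, -0.2323], [0.7027, -0.4149], [0.3509, -0.394], [0.3553, -0.2111]] [ 0.5287 -0.3131]
plate [[0.6461, 0.0824], [0.659, -0.0172], [0.3623, -0.0545], [0.3467, 0.0396]] [0.5035 0.0126]
dow [[0.6323, 0.0297], [0.3769, -0.0056]] [0.5046 0.0121]
handle [[0.5629, 0.0203], [0.4462, 0.0033]] [0.5046 0.0118]
mc [[0.6392, 0.3089]] [0.6392 0.3089]
[[-0.001 -0.937  0.35 ]
 [-0.001  0.35   0.937]
 [-1.     0.    -0.001]]
```

```bash
python3 -c "
from lib import *
delta([.5046,.012,.25],.138+np.pi/2)"
```

```text
TCP [0.1837 0.4915 0.2511] shift [ 0.0015 -0.4685 -0.3367] twist [-0.4957 -0.0013 -0.0005] q [ 1.07  0.34  1.52 -0.    1.28 -0.15]
```

```bash
python3 -m creep '[{"translation":[0,-0.03,-0.02],"twist":[0,0,0],"hand":100},{"translation":[0,-0.07,-0.05],"twist":[0,0,0],"hand":100},{"translation":[0,-0.11,-0.08],"twist":[0,0,0],"hand":100},{"translation":[0,-0.15,-0.11],"twist":[0,0,0],"hand":100},{"translation":[0,-0.19,-0.135],"twist":[0,0,0],"hand":100}]'
python3 -m creep '[{"translation":[0,-0.04,-0.03],"twist":[0,0,0],"hand":100},{"translation":[0,-0.08,-0.06],"twist":[0,0,0],"hand":100},{"translation":[0,-0.12,-0.09],"twist":[0,0,0],"hand":100},{"translation":[0,-0.16,-0.12],"twist":[0,0,0],"hand":100},{"translation":[0,-0.19,-0.14],"twist":[0,0,0],"hand":100}]'
python3 -c "
from lib import *
delta([.5046,.012,.25],.138+np.pi/2)"
```

```text
time: 0.6
tool_pos: [0.3146, 0.2965, 0.2511]
tool_rot: [2.89, 1.569, -2.18]
contact_force: [0.4, 0.2, 0.1]
opening: 0.0919
time: 1.1
tool_pos: [0.4445, 0.0963, 0.2511]
tool_rot: [2.905, 1.568, -2.166]
contact_force: [0.2, 0.3, -0.3]
opening: 0.0918
TCP [0.4445 0.0963 0.2511] shift [ 0.0012 -0.0859 -0.0578] twist [-0.4969 -0.0021 -0.0011] q [ 0.05  0.21  1.7  -0.    1.22 -1.17]
```

```bash
python3 -m creep '[{"translation":[0,-0.03,-0.02],"twist":[-0.13,0,0],"hand":100},{"translation":[0,-0.06,-0.04],"twist":[-0.26,0,0],"hand":100},{"translation":[0.001,-0.086,-0.058],"twist":[-0.4,-0.002,-0.001],"hand":100},{"translation":[0.001,-0.086,-0.058],"twist":[-0.497,-0.002,-0.001],"hand":100},{"translation":[0.001,-0.086,-0.058],"twist":[-0.497,-0.002,-0.001],"hand":100}]'
python3 - <<'E'
from lib import *
delta([.5046,.012,.25],.138+np.pi/2)
cv2.imwrite('pics/w1.png',robot.read_camera('wrist'))
P=[[.5046,.012]];c,s=np.cos(.138),np.sin(.138)
L=[(0,0,.163),(.06,0,.163),(-.06,0,.163),(.13,0,.138),(-.13,0,.138)]
print(w2px('wrist',[(.5046+c*x-s*y,.012+s*x+c*y,z) for x,y,z in L]).round(1).tolist())
E
```

```text
time: 1.6
tool_pos: [0.5046, 0.0109, 0.2495]
tool_rot: [1.293, 1.569, 3.001]
contact_force: [-0.1, -0.1, -0.2]
opening: 0.0916
TCP [0.5046 0.0109 0.2495] shift [-0.0005 -0.0001  0.0011] twist [-0.0009  0.0005 -0.0016] q [-0.13  0.31  1.58  0.    1.25 -1.84]
[[321.8, 250.9], [322.1, 350.9], [321.5, 136.0], [322.3, 424.0], [321.0, -6.9]]
```

View pics/w1.png

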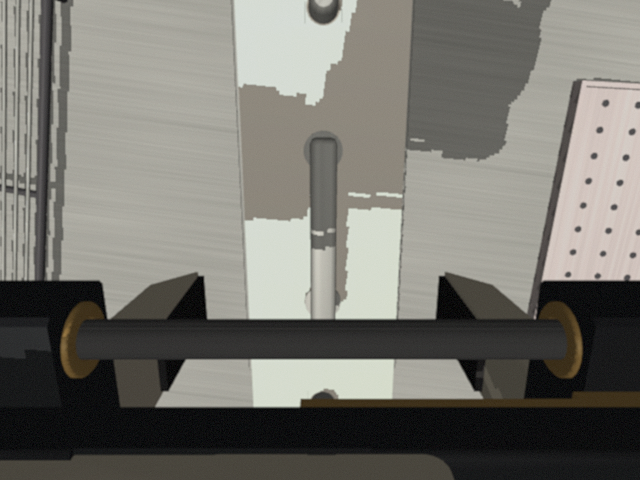

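The bar is at column 323 (predicted 322) and the yaw matches. The post bases are near rows 150 and 298, so I'll use them to check the lengthwise position.

Run:
```python
from lib import *
c,s=np.cos(.138),np.sin(.138)
L=[(.05,0,.115),(-.05,0,.115),(-.05,.0,.163),(-.06,0,.147),(-.06,0,.163),(.13,.0,.115)]
print(w2px('wrist',[(.5046+c*x-s*y,.012+s*x+c*y,z) for x,y,z in L]).round(1).tolist())
print(robot.calibration('wrist').keys())
im=cv2.imread('pics/w1.png');cv2.imwrite('pics/w1c.png',cv2.resize(im[100:420,230:420],None,fx=3,fy=3)[:600*2:2] if 0 else cv2.resize(im[100:420,200:450],(468,600)))
```

```text
[[321.9, 299.5], [321.4, 148.5], [321.6, 156.3], [321.5, 134.4], [321.5, 136.0], [322.2, 401.8]]
dict_keys(['intrinsics', 'mount'])
```

```bash
python3 -m creep '[{"translation":[0.025,0,0.0016],"twist":[0,0,-0.001],"hand":100},{"translation":[0.05,0,0.0016],"twist":[0,0,-0.001],"hand":60},{"translation":[0.075,0,0.0016],"twist":[0,0,-0.001],"hand":40},{"translation":[0.0885,0,0.0016],"twist":[0,0,-0.001],"hand":30},{"translation":[0.0885,0,0.0016],"twist":[0,0,-0.001],"hand":25}]'
python3 - <<'E'
from lib import *
delta([.5046,.0126,.161],.138+np.pi/2);print(robot.observe()['opening'])
im=robot.read_camera('wrist');cv2.imwrite('pics/w2.png',im)
E
```

```text
time: 2.15
tool_pos: [0.5024, 0.0141, 0.1595]
tool_rot: [1.221, 1.566, 2.926]
contact_force: [-0.4, 1.0, 0.6]
opening: 0.064
TCP [0.5024 0.0141 0.1595] shift [-0.0015 -0.0019 -0.0018] twist [-0.004   0.0017 -0.0045] q [-0.12  0.4   1.71  0.    1.03 -1.83]
0.06398931296444385
```

View pics/w2.png

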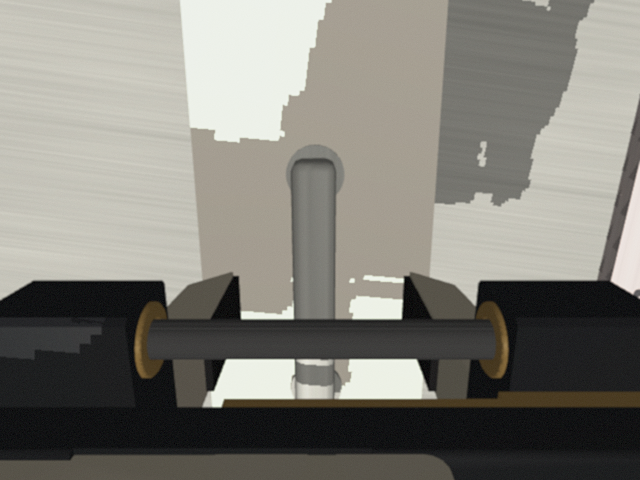

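```bash
python3 -m creep '[{"translation":[-0.0015,-0.0019,-0.002],"twist":[-0.004,0.0017,-0.0045],"hand":25},{"translation":[-0.0015,-0.0019,-0.002],"twist":[-0.004,0.0017,-0.0045],"hand":25},{"translation":[-0.0015,-0.0019,-0.002],"twist":[-0.004,0.0017,-0.0045],"hand":25},{"translation":[-0.0015,-0.0019,-0.002],"twist":[-0.004,0.0017,-0.0045],"hand":25}]'
python3 - <<'E'
from lib import *
delta([.5046,.0126,.161],.138+np.pi/2);print(robot.observe()['opening'])
T=TR();im=robot.read_camera('wrist');g=cv2.cvtColor(im,cv2.COLOR_BGR2GRAY).astype(int)
for r in(200,230,370,385):
    d=np.diff(g[r,200:450]);print(r,[(200+i,int(d[i])) for i in np.where(abs(d)>18)[0]])
c,s=np.cos(.138),np.sin(.138)
print(w2px('wrist',[(.5046+c*x-s*y,.0126+s*x+c*y,.159) for x,y in[(-.05,.007),(-.05,-.007),(-.03,.007),(-.03,-.007)]],T).round(1).tolist())
E
```

```text
time: 2.6
tool_pos: [0.5057, 0.0122, 0.1628]
tool_rot: [-1.858, 1.567, -0.149]
contact_force: [-0.1, -0.2, -0.5]
opening: 0.0284
TCP [0.5057 0.0122 0.1628] shift [0.0018 0.001  0.0006] twist [ 0.0001 -0.001   0.0034] q [-0.13  0.4   1.71 -0.    1.03 -1.84]
0.02836943690795676
200 [(np.int64(298), -22), (np.int64(299), -34), (np.int64(342), 24), (np.int64(343), 34)]
230 [(np.int64(299), -34), (np.int64(300), -22), (np.int64(342), 32), (np.int64(343), 24)]
370 [(np.int64(232), 46), (np.int64(233), 21), (np.int64(246), -21), (np.int64(249), 22), (np.int64(250), 28), (np.int64(264), -21), (np.int64(265), -19), (np.int64(275), 60), (np.int64(276), 92), (np.int64(277), 68), (np.int64(295), -30), (np.int64(296), -24), (np.int64(300), -39), (np.int64(301), -58), (np.int64(302), -23), (np.int64(345), 21), (np.int64(353), 28), (np.int64(354), 40), (np.int64(364), -62), (np.int64(365), -98), (np.int64(366), -62), (np.int64(376), 23), (np.int64(391), -26), (np.int64(392), -25), (np.int64(408), -24), (np.int64(409), -35), (np.int64(410), -22)]
385 [(np.int64(250), 40), (np.int64(265), -22), (np.int64(266), -19), (np.int64(273), 74), (np.int64(274), 98), (np.int64(275), 35), (np.int64(300), -29), (np.int64(301), -56), (np.int64(302), -29), (np.int64(307), 39), (np.int64(308), 44), (np.int64(309), 21), (np.int64(337), -20), (np.int64(338), -20), (np.int64(339), 30), (np.int64(340), 39), (np.int64(366), -42), (np.int64(367), -91), (np.int64(368), -72), (np.int64(376), 21), (np.int64(391), -33)]
[[345.2, 178.2], [301.0, 178.2], [344.3, 238.7], [301.8, 238.7]]
```

```bash
python3 -m creep '[{"translation":[0.001,0.0005,0],"twist":[0,0,0],"hand":18},{"translation":[0.001,0.0005,0],"twist":[0,0,0],"hand":12},{"translation":[0.001,0.0005,0],"twist":[0,0,0],"hand":0},{"translation":[0.001,0.0005,0],"twist":[0,0,0],"hand":0}]' 4
python3 -m creep '[{"translation":[0,0,0],"twist":[0,0,0],"hand":0},{"translation":[0,0,0],"twist":[0,0,0],"hand":0}]' 15
python3 -m creep '[{"translation":[0,0,0],"twist":[0,0,0],"hand":0},{"translation":[0,0,0],"twist":[0,0,0],"hand":0}]' 35
python3 - <<'E'
from lib import *
delta([.5046,.0126,.161],.138+np.pi/2);s=robot.observe();print(s['contact_force'],s['torque'])
E
```

```text
time: 3.05
tool_pos: [0.505, 0.0121, 0.1616]
tool_rot: [-1.87, 1.568, -0.161]
contact_force: [-0.4, 0.6, 0.7]
opening: 0.0139
time: 3.25
tool_pos: [0.505, 0.0121, 0.1616]
tool_rot: [-1.858, 1.568, -0.149]
contact_force: [-0.3, -0.5, 0.5]
opening: 0.0142
time: 3.45
tool_pos: [0.505, 0.0121, 0.1616]
tool_rot: [-1.858, 1.568, -0.149]
contact_force: [-2.2, 0.7, 0.8]
opening: 0.0135
TCP [0.505  0.0121 0.1616] shift [0.0006 0.0003 0.0006] twist [ 0.     -0.0008  0.0027] q [-0.13  0.4   1.71 -0.    1.03 -1.84]
[-2.2302638   0.67152933  0.79534168] [-0.00820293  0.11268073 -0.04568478]
```

```bash
python3 -m creep '[{"translation":[-0.001,0,0],"twist":[0,0,0],"hand":0},{"translation":[-0.002,0,0],"twist":[0,0,0],"hand":0},{"translation":[-0.004,0,0],"twist":[0,0,0],"hand":0},{"translation":[-0.006,0,0],"twist":[0,0,0],"hand":0},{"translation":[-0.006,0,0],"twist":[0,0,0],"hand":0}]'
python3 - <<'E'
from lib import *
delta([.505,.0123,.22],.138+np.pi/2);s=robot.observe();print(s['contact_force'],s['torque'])
E
```

```text
time: 3.95
tool_pos: [0.5051, 0.0121, 0.1678]
tool_rot: [-1.855, 1.568, -0.147]
contact_force: [0.4, -0.2, -4.7]
opening: 0.0134
TCP [0.5051 0.0121 0.1678] shift [-0.0522 -0.0001  0.0002] twist [ 0.     -0.0009  0.003 ] q [-0.13  0.39  1.7  -0.    1.04 -1.84]
[ 0.37794605 -0.19289771 -4.69438068] [ 0.00760792  0.06740207 -0.00656309]
```

```bash
python3 -m creep '[{"translation":[-0.004,0,0],"twist":[0,0,0],"hand":0},{"translation":[-0.009,0,0],"twist":[0,0,0],"hand":0},{"translation":[-0.014,0,0],"twist":[0,0,0],"hand":0},{"translation":[-0.019,0,0],"twist":[0,0,0],"hand":0},{"translation":[-0.022,0,0],"twist":[0,0,0],"hand":0}]'
python3 -m creep '[{"translation":[-0.006,0,0],"twist":[0,0,0],"hand":0},{"translation":[-0.013,0,0],"twist":[0,0,0],"hand":0},{"translation":[-0.021,0,0],"twist":[0,0,0],"hand":0},{"translation":[-0.03,0,0],"twist":[0,0,0],"hand":0},{"translation":[-0.035,0,0],"twist":[0,0,0],"hand":0}]'
python3 - <<'E'
from lib import *
delta([.5287,-.3131,.23],-.06+np.pi/2);s=robot.observe();print(s['contact_force'],s['torque'])
cv2.imwrite('pics/s3.png',robot.read_camera('scene')[100:420,60:560])
E
```

```text
time: 4.45
tool_pos: [0.5053, 0.0121, 0.1906]
tool_rot: [-1.849, 1.567, -0.14]
contact_force: [0.0, -0.4, -4.7]
opening: 0.0134
time: 4.95
tool_pos: [0.5055, 0.012, 0.2268]
tool_rot: [-1.841, 1.565, -0.132]
contact_force: [0.0, -0.3, -4.9]
opening: 0.0134
TCP [0.5055 0.012  0.2268] shift [-0.0028  0.0217 -0.3252] twist [ 0.198  -0.001   0.0055] q [-0.13  0.33  1.62 -0.    1.19 -1.84]
[ 0.0315496  -0.34190447 -4.89995904] [ 0.06316403 -0.0180479  -0.00738449]
```

View pics/s3.png

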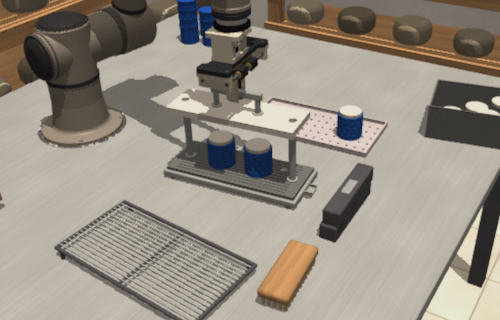

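The plate is clear of both dowel tips and level. Next it goes across to the rack.

```bash
python3 -m creep '[{"translation":[-0.003,0.001,-0.015],"twist":[0,0,0.002],"hand":0},{"translation":[-0.003,0.003,-0.045],"twist":[0,0,0.005],"hand":0},{"translation":[-0.003,0.005,-0.08],"twist":[0.03,0,0.005],"hand":0},{"translation":[-0.003,0.008,-0.12],"twist":[0.06,0,0.005],"hand":0},{"translation":[-0.003,0.011,-0.155],"twist":[0.1,0,0.005],"hand":0}]'
python3 -c "
from lib import *
delta([.5287,-.3131,.20],-.06+np.pi/2)"
```

```text
time: 5.5
tool_pos: [0.516, -0.1455, 0.2305]
tool_rot: [-2.555, 1.568, -0.948]
contact_force: [-0.0, 0.4, -5.0]
opening: 0.014
TCP [ 0.516  -0.1455  0.2305] shift [ 0.0308 -0.0066 -0.1679] twist [ 0.0966 -0.0019  0.0014] q [-0.42  0.38  1.53 -0.    1.23 -2.02]
```

```bash
python3 -m creep '[{"translation":[0.001,-0.001,-0.04],"twist":[0.02,0,0],"hand":0},{"translation":[0.006,-0.003,-0.08],"twist":[0.05,0,0.001],"hand":0},{"translation":[0.012,-0.005,-0.12],"twist":[0.08,-0.002,0.001],"hand":0},{"translation":[0.02,-0.0066,-0.15],"twist":[0.097,-0.002,0.001],"hand":0},{"translation":[0.03,-0.0066,-0.168],"twist":[0.097,-0.002,0.001],"hand":0}]'
python3 -m creep '[{"translation":[0.015,0,0],"twist":[0,0,0],"hand":0},{"translation":[0.035,0,0],"twist":[0,0,0],"hand":0},{"translation":[0.055,0,0],"twist":[0,0,0],"hand":0},{"translation":[0.07,0,0],"twist":[0,0,0],"hand":0},{"translation":[0.075,0,0],"twist":[0,0,0],"hand":0}]'
python3 - <<'E'
from lib import *
delta([.5287,-.3131,.0865],-.06+np.pi/2);s=robot.observe();print(s['contact_force'],s['torque'])
cv2.imwrite('pics/s4.png',robot.read_camera('scene')[200:480,60:380])
E
```

```text
time: 6.0
tool_pos: [0.5282, -0.3166, 0.2002]
tool_rot: [-2.543, 1.57, -1.035]
contact_force: [0.3, -0.2, -5.6]
opening: 0.0141
time: 6.5
tool_pos: [0.5272, -0.3156, 0.1228]
tool_rot: [1.048, 1.567, 2.556]
contact_force: [-0.6, 0.8, -5.8]
opening: 0.0134
TCP [ 0.5272 -0.3156  0.1228] shift [ 0.0363 -0.0015  0.0026] twist [-0.0021  0.0019 -0.0032] q [-0.66  0.63  1.43 -0.    1.09 -2.17]
[-0.59555122  0.81021943 -5.75785513] [ 0.08080291 -0.0540213  -0.00811747]
```

View pics/s4.png

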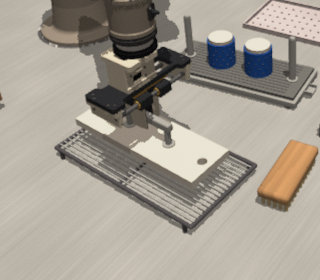

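The plate is level above the middle of the rack. I'll lower the last 36 mm slowly.

```bash
python3 -m creep '[{"translation":[0.01,-0.001,0.002],"twist":[-0.002,0.002,-0.003],"hand":0},{"translation":[0.02,-0.001,0.002],"twist":[-0.002,0.002,-0.003],"hand":0},{"translation":[0.028,-0.001,0.002],"twist":[-0.002,0.002,-0.003],"hand":0},{"translation":[0.032,-0.001,0.002],"twist":[-0.002,0.002,-0.003],"hand":0},{"translation":[0.033,-0.001,0.002],"twist":[-0.002,0.002,-0.003],"hand":0}]'
python3 -m creep '[{"translation":[0.001,0,0],"twist":[0,0,0],"hand":0},{"translation":[0.002,0,0],"twist":[0,0,0],"hand":0},{"translation":[0.002,0,0],"twist":[0,0,0],"hand":0}]'
python3 -c "
from lib import *
delta([.5287,-.3131,.0856],-.06+np.pi/2);print(robot.observe()['contact_force'])"
```

```text
time: 7.05
tool_pos: [0.5282, -0.3137, 0.0894]
tool_rot: [1.567, 1.57, 3.078]
contact_force: [0.2, -0.1, -5.0]
opening: 0.0138
time: 7.35
tool_pos: [0.5283, -0.3138, 0.0876]
tool_rot: [2.504, 1.571, -2.269]
contact_force: [0.1, -0.3, -4.9]
opening: 0.0139
TCP [ 0.5283 -0.3138  0.0876] shift [ 0.002  -0.0004  0.0007] twist [-0.0002 -0.0002 -0.0001] q [-0.66  0.67  1.46 -0.    1.01 -2.17]
[ 0.12662114 -0.29917608 -4.94146737]
```

```bash
python3 -m creep '[{"translation":[0.001,0,0],"twist":[0,0,0],"hand":0},{"translation":[0.002,0,0],"twist":[0,0,0],"hand":0},{"translation":[0.002,0,0],"twist":[0,0,0],"hand":0}]'
python3 -m creep '[{"translation":[0.0005,0,0],"twist":[0,0,0],"hand":0},{"translation":[0.001,0,0],"twist":[0,0,0],"hand":0},{"translation":[0.001,0,0],"twist":[0,0,0],"hand":0}]'
python3 -c "
from lib import *
delta([.5287,-.3131,.0856],-.06+np.pi/2);print(robot.observe()['contact_force'])"
```

```text
time: 7.65
tool_pos: [0.5284, -0.3139, 0.0857]
tool_rot: [-2.593, 1.57, -1.083]
contact_force: [-0.5, -0.9, -4.1]
opening: 0.0136
time: 7.95
tool_pos: [0.5285, -0.3139, 0.0856]
tool_rot: [-2.457, 1.57, -0.946]
contact_force: [-3.6, 2.6, 5.4]
opening: 0.0134
TCP [ 0.5285 -0.3139  0.0856] shift [ 0.     -0.0002  0.0008] twist [-0.0001 -0.0008  0.0007] q [-0.66  0.67  1.47 -0.    1.01 -2.17]
[-3.64514099  2.60401838  5.40335116]
```

Touchdown confirmed by the force reversal (+5 N). Next I release and retreat upward.

```bash
python3 -m creep '[{"translation":[0,0,0],"twist":[0,0,0],"hand":20},{"translation":[0,0,0],"twist":[0,0,0],"hand":30},{"translation":[0,0,0],"twist":[0,0,0],"hand":40},{"translation":[0,0,0],"twist":[0,0,0],"hand":50},{"translation":[0,0,0],"twist":[0,0,0],"hand":50}]'
python3 -m creep '[{"translation":[-0.02,0,0],"twist":[0,0,0],"hand":60},{"translation":[-0.06,0,0],"twist":[0,0,0],"hand":80},{"translation":[-0.1,0,0],"twist":[0,0,0],"hand":100},{"translation":[-0.14,0,0],"twist":[0,0,0],"hand":100},{"translation":[-0.155,0,0],"twist":[0,0,0],"hand":100}]'
python3 - <<'E'
from lib import *
s=robot.observe();print(s['contact_force'],s['opening'],s['tool_pos'])
delta([.5046,.012,.24],.138+np.pi/2)
cv2.imwrite('pics/t5.png',robot.read_camera('top')[150:420,100:580])
E
```

```text
time: 8.45
tool_pos: [0.5285, -0.3139, 0.0855]
tool_rot: [-2.421, 1.57, -0.91]
contact_force: [-0.2, 0.9, 0.2]
opening: 0.044
time: 8.95
tool_pos: [0.5296, -0.3146, 0.2453]
tool_rot: [-2.203, 1.562, -0.692]
contact_force: [0.4, -0.1, 0.1]
opening: 0.081
[ 0.35887365 -0.05787001  0.0893943 ] 0.08095119637387332 [ 0.52958159 -0.3146433   0.24533864]
TCP [ 0.5296 -0.3146  0.2453] shift [0.0034 0.0446 0.3246] twist [-0.1981 -0.0056  0.0062] q [-0.66  0.51  1.27 -0.    1.35 -2.17]
```

View pics/t5.png

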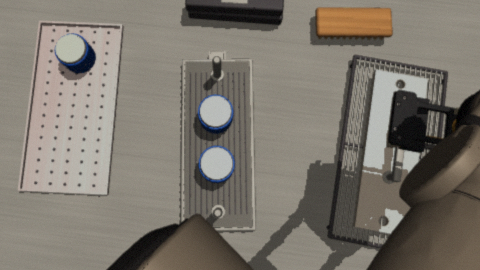

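The plate lies on the rack. The moulds' white tops are at about (315,263) and (316,314) in the full top image. I'll measure the discs and plan the next move.

Run:
```python
from lib import *
im=robot.read_camera('top')
h=cv2.cvtColor(im,cv2.COLOR_BGR2HSV);m=((h[...,1]<50)&(h[...,2]>150)).astype(np.uint8)
for (u,v,z) in((315,263,.1),(316,314,.1),(171,198,.074)):
    k=np.zeros_like(m);cv2.circle(k,(u,v),18,1,-1);n,l,st,c=cv2.connectedComponentsWithStats(m*k)
    i=1+st[1:,4].argmax();print(c[i],st[i],px2w('top',c[i],z).round(4))
```

```text
[315.01798064 260.51452282] [300 246  31  30 723] [[0.5509 0.023  0.1   ]]
[316.08118557 312.77190722] [301 297  31  32 776] [[0.4594 0.009  0.1   ]]
[169.14054054 195.81351351] [153 180  35  32 740] [[0.643  0.3132 0.074 ]]
```

```bash
python3 -m creep '[{"translation":[0,0.01,0.045],"twist":[0,0,0],"hand":100},{"translation":[0,0.025,0.09],"twist":[-0.03,0,0],"hand":100},{"translation":[0,0.04,0.135],"twist":[-0.06,0,0],"hand":100},{"translation":[0,0.05,0.175],"twist":[-0.1,0,0],"hand":100},{"translation":[0,0.06,0.21],"twist":[-0.15,0,0],"hand":100}]'
python3 -c "
from lib import *
delta([.460,.0075,.22],.138+np.pi/2)"
```

```text
time: 9.55
tool_pos: [0.4807, -0.0991, 0.2407]
tool_rot: [-2.53, 1.567, -0.868]
contact_force: [-0.4, -0.8, -0.3]
opening: 0.0918
TCP [ 0.4807 -0.0991  0.2407] shift [0.0203 0.0108 0.1081] twist [-0.046  -0.0036  0.0024] q [-0.36  0.29  1.64 -0.    1.21 -2.02]
```

```bash
python3 -m creep '[{"translation":[0.003,0.004,0.04],"twist":[-0.02,0,0],"hand":100},{"translation":[0.01,0.008,0.08],"twist":[-0.046,-0.004,0.002],"hand":100},{"translation":[0.02,0.011,0.108],"twist":[-0.046,-0.004,0.002],"hand":100},{"translation":[0.02,0.011,0.108],"twist":[-0.046,-0.004,0.002],"hand":100}]'
python3 - <<'E'
from lib import *
delta([.460,.0075,.071],.138+np.pi/2)
T=TR();cv2.imwrite('pics/w6.png',robot.read_camera('wrist'))
print(w2px('wrist',[(.460,.0075,.1),(.549,.0195,.1)],T).round(1).tolist())
E
```

```text
time: 9.95
tool_pos: [0.4575, 0.0104, 0.2178]
tool_rot: [1.046, 1.565, 2.759]
contact_force: [-0.6, 0.2, 0.1]
opening: 0.0919
TCP [0.4575 0.0104 0.2178] shift [ 0.1468 -0.0028 -0.0036] twist [ 0.0035  0.0027 -0.0047] q [-0.15  0.26  1.75  0.    1.14 -1.86]
[[315.4, 238.4], [314.9, 369.2]]
```

View pics/w6.png

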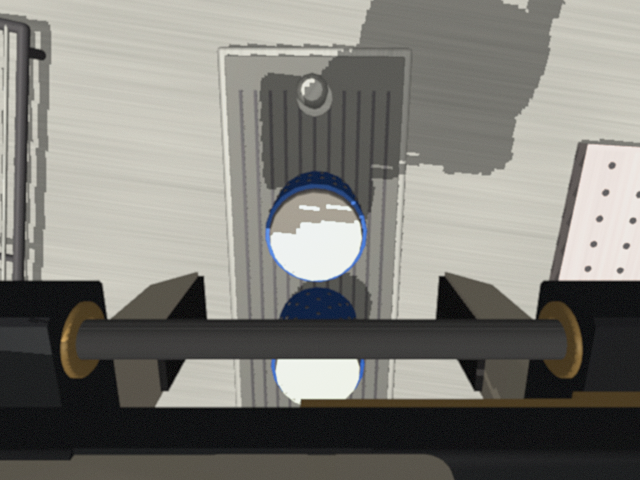

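The near mould's disc is at (317,235), predicted (315,238), so it sits at about (0.458, 0.0085). Next I descend.

```bash
python3 -m creep '[{"translation":[0.03,-0.001,-0.0026],"twist":[0.003,0.003,-0.005],"hand":100},{"translation":[0.06,-0.001,-0.0026],"twist":[0.003,0.003,-0.005],"hand":100},{"translation":[0.09,-0.001,-0.0026],"twist":[0.003,0.003,-0.005],"hand":100},{"translation":[0.11,-0.001,-0.0026],"twist":[0.003,0.003,-0.005],"hand":100},{"translation":[0.115,-0.001,-0.0026],"twist":[0.003,0.003,-0.005],"hand":100}]'
python3 -c "
from lib import *
delta([.458,.0085,.071],.138+np.pi/2)"
```

```text
time: 10.5
tool_pos: [0.4582, 0.0056, 0.1012]
tool_rot: [1.728, 1.568, -2.848]
contact_force: [-0.8, -0.4, 0.6]
opening: 0.0918
TCP [0.4582 0.0056 0.1012] shift [ 0.0302 -0.0003  0.0029] twist [-0.0013 -0.0005 -0.0029] q [-0.15  0.42  1.9  -0.    0.83 -1.86]
```

```bash
python3 -m creep '[{"translation":[0.01,0,0.003],"twist":[-0.001,0,-0.003],"hand":100},{"translation":[0.02,0,0.003],"twist":[-0.001,0,-0.003],"hand":100},{"translation":[0.03,0,0.003],"twist":[-0.001,0,-0.003],"hand":100},{"translation":[0.03,0,0.003],"twist":[-0.001,0,-0.003],"hand":85},{"translation":[0.03,0,0.003],"twist":[-0.001,0,-0.003],"hand":75}]'
python3 -m creep '[{"translation":[0,0,0],"twist":[0,0,0],"hand":72},{"translation":[0,0,0],"twist":[0,0,0],"hand":66},{"translation":[0,0,0],"twist":[0,0,0],"hand":55},{"translation":[0,0,0],"twist":[0,0,0],"hand":55}]' 4
python3 -m creep '[{"translation":[0,0,0],"twist":[0,0,0],"hand":50},{"translation":[0,0,0],"twist":[0,0,0],"hand":50},{"translation":[0,0,0],"twist":[0,0,0],"hand":50}]' 22
python3 -c "
from lib import *
delta([.458,.0085,.071],.138+np.pi/2)"
```

```text
time: 11.0
tool_pos: [0.4579, 0.0084, 0.0713]
tool_rot: [-2.756, 1.57, -1.048]
contact_force: [0.8, -0.5, -0.1]
opening: 0.0801
time: 11.4
tool_pos: [0.4584, 0.0082, 0.0718]
tool_rot: [-2.167, 1.569, -0.459]
contact_force: [-0.1, -0.7, 3.4]
opening: 0.0641
time: 11.7
tool_pos: [0.4583, 0.0083, 0.0718]
tool_rot: [-2.178, 1.569, -0.47]
contact_force: [-0.4, -0.2, 1.8]
opening: 0.0634
TCP [0.4583 0.0083 0.0718] shift [0.0008 0.0002 0.0002] twist [-0.0003 -0.0009  0.0013] q [-0.15  0.47  1.93 -0.    0.75 -1.86]
```

Gripped at 63.5 mm opening. Next I lift.

```bash
python3 -m creep '[{"translation":[-0.005,0,0],"twist":[0,0,0],"hand":50},{"translation":[-0.015,0,0],"twist":[0,0,0],"hand":50},{"translation":[-0.04,0,0],"twist":[0,0,0],"hand":50},{"translation":[-0.07,0,0],"twist":[0,0,0],"hand":50},{"translation":[-0.09,0,0],"twist":[0,0,0],"hand":50}]'
python3 -c "
from lib import *
c,s=np.cos(.09),np.sin(.09)
print(robot.observe()['opening'],robot.observe()['contact_force'])
for x in(-.085,.005):print(.54+c*x,.3043+s*x);delta([.54+c*x,.3043+s*x,.15],.09+np.pi/2)"
```

```text
time: 12.2
tool_pos: [0.4585, 0.0084, 0.1641]
tool_rot: [-1.99, 1.567, -0.282]
contact_force: [0.3, -0.4, -2.5]
opening: 0.0635
0.0635130629175663 [ 0.25270808 -0.38998303 -2.46866919]
0.45534401769398053 0.29666032331816905
TCP [0.4585 0.0084 0.1641] shift [ 0.0138 -0.0364  0.286 ] twist [ 0.0477 -0.0013  0.0032] q [-0.15  0.32  1.83 -0.    0.99 -1.86]
0.54497976366506 0.30474939274599006
TCP [0.4585 0.0084 0.1641] shift [ 0.0141 -0.1263  0.2817] twist [ 0.0477 -0.0013  0.0032] q [-0.15  0.32  1.83 -0.    0.99 -1.86]
```

```bash
python3 -m creep '[{"translation":[0,-0.003,0.02],"twist":[0,0,0.002],"hand":50},{"translation":[0,-0.008,0.055],"twist":[0.01,0,0.003],"hand":50},{"translation":[0,-0.013,0.095],"twist":[0.02,0,0.003],"hand":50},{"translation":[0,-0.018,0.135],"twist":[0.03,0,0.003],"hand":50},{"translation":[0,-0.022,0.17],"twist":[0.04,0,0.003],"hand":50}]'
python3 -c "
from lib import *
delta([.4553,.2967,.12],.09+np.pi/2)"
```

```text
time: 12.7
tool_pos: [0.4566, 0.1816, 0.1647]
tool_rot: [-2.577, 1.569, -0.908]
contact_force: [0.1, 0.6, -1.9]
opening: 0.0638
TCP [0.4566 0.1816 0.1647] shift [ 0.0445 -0.0099  0.1148] twist [ 0.0075 -0.0011  0.0007] q [ 0.22  0.37  1.74 -0.    1.03 -1.44]
```

```bash
python3 -m creep '[{"translation":[0,-0.003,0.03],"twist":[0.003,0,0],"hand":50},{"translation":[0.005,-0.006,0.06],"twist":[0.007,0,0],"hand":50},{"translation":[0.015,-0.008,0.09],"twist":[0.007,0,0],"hand":50},{"translation":[0.03,-0.01,0.11],"twist":[0.007,-0.001,0.001],"hand":50},{"translation":[0.044,-0.01,0.115],"twist":[0.007,-0.001,0.001],"hand":50}]'
python3 -m creep '[{"translation":[0.015,0,0],"twist":[0,0,0],"hand":50},{"translation":[0.03,0,0],"twist":[0,0,0],"hand":50},{"translation":[0.042,0,0],"twist":[0,0,0],"hand":50},{"translation":[0.048,0,0],"twist":[0,0,0],"hand":50},{"translation":[0.048,0,0],"twist":[0,0,0],"hand":50}]'
python3 - <<'E'
from lib import *
delta([.4553,.2967,.0458],.09+np.pi/2);print(robot.observe()['contact_force'])
cv2.imwrite('pics/s7.png',cv2.resize(robot.read_camera('scene')[100:320,150:480],None,fx=1.5,fy=1.5))
E
```

```text
time: 13.2
tool_pos: [0.4551, 0.2989, 0.1205]
tool_rot: [-0.733, 1.57, 0.93]
contact_force: [0.6, -0.4, -2.2]
opening: 0.0638
time: 13.7
tool_pos: [0.4549, 0.2983, 0.0719]
tool_rot: [1.597, 1.57, -3.023]
contact_force: [-0.4, 0.4, -2.5]
opening: 0.0637
TCP [0.4549 0.2983 0.0719] shift [ 0.0261 -0.0003 -0.0017] twist [ 0.0022 -0.     -0.0009] q [ 0.44  0.58  1.69  0.    0.87 -1.22]
[-0.3570792   0.37811612 -2.49168419]
```

View pics/s7.png

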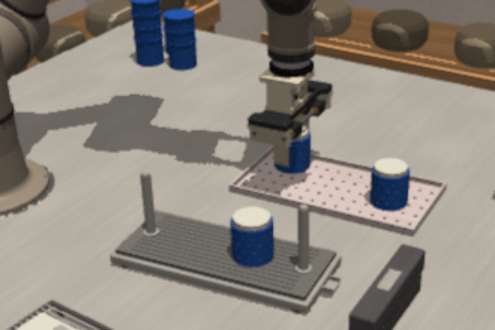

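The first mould hangs upright over the near half of the tray, with mould c undisturbed. I'll lower it gently.

```bash
python3 -m creep '[{"translation":[0.008,0,-0.0015],"twist":[0.002,0,0],"hand":50},{"translation":[0.016,0,-0.0015],"twist":[0.002,0,0],"hand":50},{"translation":[0.021,0,-0.0015],"twist":[0.002,0,0],"hand":50},{"translation":[0.023,0,-0.0015],"twist":[0.002,0,0],"hand":50},{"translation":[0.024,0,-0.0015],"twist":[0.002,0,0],"hand":50}]'
python3 -m creep '[{"translation":[0.001,0,0],"twist":[0,0,0],"hand":50},{"translation":[0.002,0,0],"twist":[0,0,0],"hand":50},{"translation":[0.002,0,0],"twist":[0,0,0],"hand":50}]'
python3 -m creep '[{"translation":[0.0005,0,0],"twist":[0,0,0],"hand":50},{"translation":[0.001,0,0],"twist":[0,0,0],"hand":50},{"translation":[0.001,0,0],"twist":[0,0,0],"hand":50}]'
```

```text
time: 14.25
tool_pos: [0.4553, 0.2971, 0.0482]
tool_rot: [0.521, 1.57, 2.182]
contact_force: [-0.2, -0.3, -2.5]
opening: 0.0635
time: 14.55
tool_pos: [0.4553, 0.2971, 0.0462]
tool_rot: [0.457, 1.57, 2.118]
contact_force: [0.3, 0.4, -1.8]
opening: 0.0636
time: 14.85
tool_pos: [0.4554, 0.2972, 0.0458]
tool_rot: [-0.717, 1.57, 0.944]
contact_force: [-2.0, 0.1, 4.6]
opening: 0.0636
```

Contact again (+4.6 N). Release, lift, and plan the return for mould b.

```bash
python3 -m creep '[{"translation":[0,0,0],"twist":[0,0,0],"hand":74},{"translation":[0,0,0],"twist":[0,0,0],"hand":82},{"translation":[0,0,0],"twist":[0,0,0],"hand":92},{"translation":[0,0,0],"twist":[0,0,0],"hand":100},{"translation":[0,0,0],"twist":[0,0,0],"hand":100}]'
python3 -m creep '[{"translation":[-0.015,0,0],"twist":[0,0,0],"hand":100},{"translation":[-0.05,0,0],"twist":[0,0,0],"hand":100},{"translation":[-0.09,0,0],"twist":[0,0,0],"hand":100},{"translation":[-0.13,0,0],"twist":[0,0,0],"hand":100},{"translation":[-0.17,0,0],"twist":[0,0,0],"hand":100}]'
python3 - <<'E'
from lib import *
delta([.5495,.0205,.22],.138+np.pi/2)
im=robot.read_camera('top');h=cv2.cvtColor(im,cv2.COLOR_BGR2HSV);m=((h[...,1]<50)&(h[...,2]>150)).astype(np.uint8)
E
```

```text
time: 15.35
tool_pos: [0.4554, 0.2972, 0.0457]
tool_rot: [-0.69, 1.57, 0.971]
contact_force: [0.5, -0.2, -0.2]
opening: 0.0909
time: 15.85
tool_pos: [0.4551, 0.297, 0.2173]
tool_rot: [-0.401, 1.57, 1.261]
contact_force: [0.3, 0.0, -0.2]
opening: 0.0919
TCP [0.4551 0.297  0.2173] shift [-0.0028 -0.069  -0.2839] twist [-0.0475  0.0004  0.0002] q [ 0.44  0.4   1.53  0.    1.21 -1.22]
```

```bash
python3 -m creep '[{"translation":[0,-0.01,-0.04],"twist":[0,0,0],"hand":100},{"translation":[0,-0.02,-0.085],"twist":[-0.01,0,0],"hand":100},{"translation":[0,-0.03,-0.13],"twist":[-0.02,0,0],"hand":100},{"translation":[0,-0.04,-0.17],"twist":[-0.03,0,0],"hand":100},{"translation":[-0.002,-0.05,-0.21],"twist":[-0.047,0,0],"hand":100}]'
python3 -m creep '[{"translation":[0,-0.008,-0.03],"twist":[0,0,0],"hand":100},{"translation":[0,-0.015,-0.06],"twist":[0,0,0],"hand":100},{"translation":[0,-0.015,-0.07],"twist":[0,0,0],"hand":100},{"translation":[0,-0.015,-0.07],"twist":[0,0,0],"hand":100}]'
python3 - <<'E'
from lib import *
delta([.5495,.0205,.071],.138+np.pi/2)
T=TR();im=robot.read_camera('wrist')
print(w2px('wrist',[(.5495,.0205,.1)],T).round(1).tolist())
h=cv2.cvtColor(im,cv2.COLOR_BGR2HSV);m=((h[...,0]>100)&(h[...,0]<125)&(h[...,1]>120)&(h[...,2]>50)).astype(np.uint8)[:310]
n,l,st,c=cv2.connectedComponentsWithStats(m);print([(s.tolist(),q.round(1).tolist()) for s,q in zip(st[1:],c[1:]) if s[4]>60])
cv2.imwrite('pics/w8.png',im)
E
```

```text
time: 16.4
tool_pos: [0.5267, 0.092, 0.2257]
tool_rot: [-1.232, 1.559, 0.477]
contact_force: [0.4, 0.1, -0.6]
opening: 0.092
time: 16.8
tool_pos: [0.551, 0.0238, 0.2251]
tool_rot: [-1.18, 1.56, 0.526]
contact_force: [-0.5, 0.2, -0.1]
opening: 0.0917
TCP [0.551  0.0238 0.2251] shift [ 0.1541  0.0035 -0.0037] twist [-0.0022  0.0041  0.0101] q [-0.1   0.41  1.5   0.01  1.22 -1.81]
[[315.4, 225.9]]
[([637, 121, 3, 31, 69], [638.2, 135.7]), ([268, 164, 99, 101, 1446], [318.2, 191.3])]
```

View pics/w8.png

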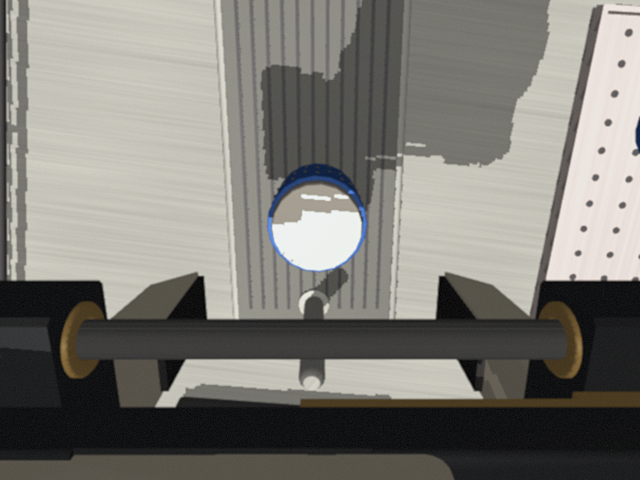

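The disc is at (318,225), predicted (315,226), which is 1.5 mm to the left in world terms. Next I descend.

```bash
python3 -m creep '[{"translation":[0.03,0.004,-0.002],"twist":[-0.002,0.004,0.01],"hand":100},{"translation":[0.06,0.004,-0.002],"twist":[-0.002,0.004,0.01],"hand":100},{"translation":[0.09,0.004,-0.002],"twist":[-0.002,0.004,0.01],"hand":100},{"translation":[0.11,0.004,-0.002],"twist":[-0.002,0.004,0.01],"hand":100},{"translation":[0.12,0.004,-0.002],"twist":[-0.002,0.004,0.01],"hand":100}]'
python3 -c "
from lib import *
delta([.549,.0218,.0715],.138+np.pi/2)"
```

```text
time: 17.35
tool_pos: [0.5467, 0.0249, 0.1034]
tool_rot: [1.072, 1.567, 2.784]
contact_force: [0.2, -0.9, 0.0]
opening: 0.0917
TCP [0.5467 0.0249 0.1034] shift [ 0.0319 -0.0019 -0.0035] twist [ 0.0029  0.0017 -0.0031] q [-0.09  0.54  1.65  0.    0.95 -1.81]
```

```bash
python3 -m creep '[{"translation":[0.01,-0.002,-0.0035],"twist":[0.003,0.002,-0.003],"hand":100},{"translation":[0.02,-0.002,-0.0035],"twist":[0.003,0.002,-0.003],"hand":100},{"translation":[0.032,-0.002,-0.0035],"twist":[0.003,0.002,-0.003],"hand":100},{"translation":[0.032,-0.002,-0.0035],"twist":[0.003,0.002,-0.003],"hand":85},{"translation":[0.032,-0.002,-0.0035],"twist":[0.003,0.002,-0.003],"hand":76}]' 4
python3 -c "
from lib import *
delta([.549,.0218,.0718],.138+np.pi/2)"
python3 -m creep '[{"translation":[0,0,0],"twist":[0,0,0],"hand":72},{"translation":[0,0,0],"twist":[0,0,0],"hand":66},{"translation":[0,0,0],"twist":[0,0,0],"hand":55},{"translation":[0,0,0],"twist":[0,0,0],"hand":55}]' 4
python3 -m creep '[{"translation":[0,0,0],"twist":[0,0,0],"hand":50},{"translation":[0,0,0],"twist":[0,0,0],"hand":50},{"translation":[0,0,0],"twist":[0,0,0],"hand":50}]' 22
python3 -c "
from lib import *
delta([.549,.0218,.0718],.138+np.pi/2)"
```

```text
time: 17.85
tool_pos: [0.5492, 0.0218, 0.0714]
tool_rot: [2.895, 1.57, -1.679]
contact_force: [-0.1, 0.5, -0.5]
opening: 0.0802
TCP [0.5492 0.0218 0.0714] shift [-0.0004  0.0002  0.    ] twist [-0.0002 -0.0003 -0.0001] q [-0.1   0.59  1.67 -0.    0.88 -1.81]
time: 18.25
tool_pos: [0.5496, 0.0217, 0.072]
tool_rot: [-2.097, 1.569, -0.388]
contact_force: [0.1, -0.1, 2.9]
opening: 0.0641
time: 18.55
tool_pos: [0.5495, 0.0217, 0.072]
tool_rot: [-2.178, 1.57, -0.469]
contact_force: [-0.7, 0.1, 0.2]
opening: 0.0638
TCP [0.5495 0.0217 0.072 ] shift [0.0002 0.0005 0.0002] twist [-0.0003 -0.0006  0.0009] q [-0.1   0.59  1.67 -0.    0.88 -1.81]
```

```bash
python3 -m creep '[{"translation":[-0.005,0,0],"twist":[0,0,0],"hand":50},{"translation":[-0.015,0,0],"twist":[0,0,0],"hand":50},{"translation":[-0.04,0,0],"twist":[0,0,0],"hand":50},{"translation":[-0.07,0,0],"twist":[0,0,0],"hand":50},{"translation":[-0.09,0,0],"twist":[0,0,0],"hand":50}]'
python3 -c "
from lib import *
print(robot.observe()['contact_force'])
delta([.546,.3048,.15],.09+np.pi/2)"
```

```text
time: 19.05
tool_pos: [0.5499, 0.0217, 0.1645]
tool_rot: [-1.911, 1.568, -0.203]
contact_force: [1.0, 0.1, -1.4]
opening: 0.0635
[ 0.97211302  0.07519777 -1.37818457]
TCP [0.5499 0.0217 0.1645] shift [ 0.0143 -0.0349  0.281 ] twist [ 0.0477 -0.001   0.0031] q [-0.1   0.47  1.58 -0.    1.09 -1.81]
```

```bash
python3 -m creep '[{"translation":[0,-0.003,0.02],"twist":[0,0,0.002],"hand":50},{"translation":[0,-0.008,0.055],"twist":[0.01,0,0.003],"hand":50},{"translation":[0,-0.013,0.095],"twist":[0.02,0,0.003],"hand":50},{"translation":[0,-0.018,0.135],"twist":[0.03,0,0.003],"hand":50},{"translation":[0,-0.022,0.17],"twist":[0.04,0,0.003],"hand":50}]'
python3 -c "
from lib import *
delta([.546,.3048,.13],.09+np.pi/2)"
```

```text
time: 19.55
tool_pos: [0.548, 0.195, 0.1651]
tool_rot: [-2.648, 1.57, -0.98]
contact_force: [1.0, 0.3, -1.9]
opening: 0.064
TCP [0.548  0.195  0.1651] shift [ 0.035  -0.0087  0.1095] twist [ 0.0076 -0.0008  0.0004] q [ 0.21  0.52  1.49 -0.    1.13 -1.46]
```

```bash
python3 -m creep '[{"translation":[0,-0.003,0.03],"twist":[0.003,0,0],"hand":50},{"translation":[0,-0.006,0.06],"twist":[0.007,0,0],"hand":50},{"translation":[0,-0.008,0.09],"twist":[0.007,0,0],"hand":50},{"translation":[0.015,-0.009,0.109],"twist":[0.007,-0.001,0],"hand":50},{"translation":[0.03,-0.009,0.109],"twist":[0.007,-0.001,0],"hand":50}]'
python3 - <<'E'
from lib import *
delta([.546,.3048,.046],.09+np.pi/2);print(robot.observe()['contact_force'])
cv2.imwrite('pics/s9.png',cv2.resize(robot.read_camera('scene')[100:300,200:480],None,fx=1.5,fy=1.5))
E
```

```text
time: 20.05
tool_pos: [0.5458, 0.3068, 0.1344]
tool_rot: [-0.892, 1.569, 0.772]
contact_force: [-0.1, -0.4, -3.2]
opening: 0.0636
TCP [0.5458 0.3068 0.1344] shift [ 0.0884  0.0001 -0.0021] twist [0.0034 0.0011 0.0013] q [ 0.39  0.63  1.38  0.    1.13 -1.28]
[-0.12889294 -0.41881937 -3.18643841]
```

View pics/s9.png

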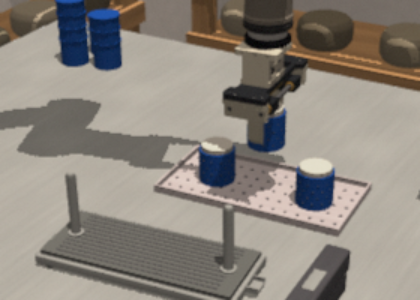

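Mould a stands upright on the tray, and the second mould hangs between it and mould c. I'll lower it.

```bash
python3 -m creep '[{"translation":[0.015,0,-0.002],"twist":[0.003,0.001,0.001],"hand":50},{"translation":[0.035,0,-0.002],"twist":[0.003,0.001,0.001],"hand":50},{"translation":[0.055,0,-0.002],"twist":[0.003,0.001,0.001],"hand":50},{"translation":[0.068,0,-0.002],"twist":[0.003,0.001,0.001],"hand":50},{"translation":[0.07,0,-0.002],"twist":[0.003,0.001,0.001],"hand":50}]'
python3 -c "
from lib import *
delta([.546,.3048,.046],.09+np.pi/2)"
```

```text
time: 20.6
tool_pos: [0.5433, 0.3017, 0.059]
tool_rot: [1.953, 1.561, -2.67]
contact_force: [-0.2, 0.9, -2.4]
opening: 0.064
TCP [0.5433 0.3017 0.059 ] shift [ 0.0129 -0.0031  0.0029] twist [-0.001  -0.0037 -0.0092] q [ 0.38  0.72  1.45 -0.    0.98 -1.28]
```

```bash
python3 -m creep '[{"translation":[0.003,-0.003,0.003],"twist":[-0.001,-0.004,-0.009],"hand":50},{"translation":[0.007,-0.003,0.003],"twist":[-0.001,-0.004,-0.009],"hand":50},{"translation":[0.01,-0.003,0.003],"twist":[-0.001,-0.004,-0.009],"hand":50},{"translation":[0.011,-0.003,0.003],"twist":[-0.001,-0.004,-0.009],"hand":50},{"translation":[0.011,-0.003,0.003],"twist":[-0.001,-0.004,-0.009],"hand":50}]'
python3 -m creep '[{"translation":[0.001,0,0],"twist":[0,0,0],"hand":50},{"translation":[0.002,0,0],"twist":[0,0,0],"hand":50},{"translation":[0.002,0,0],"twist":[0,0,0],"hand":50}]'
python3 -c "
from lib import *
delta([.546,.3048,.046],.09+np.pi/2);print(robot.observe()['contact_force'])"
```

```text
time: 21.1
tool_pos: [0.5459, 0.3049, 0.0481]
tool_rot: [0.154, 1.57, 1.815]
contact_force: [-0.2, 0.3, -2.5]
opening: 0.0636
time: 21.4
tool_pos: [0.546, 0.305, 0.0461]
tool_rot: [-0.388, 1.57, 1.273]
contact_force: [0.3, -0.6, -1.9]
opening: 0.0637
TCP [0.546  0.305  0.0461] shift [ 0.0001  0.     -0.0002] twist [0.0001 0.0004 0.0002] q [ 0.39  0.73  1.46  0.    0.95 -1.27]
[ 0.30453742 -0.64226836 -1.89516786]
```

```bash
python3 -m creep '[{"translation":[0.0005,0,0],"twist":[0,0,0],"hand":50},{"translation":[0.001,0,0],"twist":[0,0,0],"hand":50},{"translation":[0.001,0,0],"twist":[0,0,0],"hand":50}]'
python3 -m creep '[{"translation":[0,0,0],"twist":[0,0,0],"hand":74},{"translation":[0,0,0],"twist":[0,0,0],"hand":82},{"translation":[0,0,0],"twist":[0,0,0],"hand":92},{"translation":[0,0,0],"twist":[0,0,0],"hand":100},{"translation":[0,0,0],"twist":[0,0,0],"hand":100}]'
python3 -m creep '[{"translation":[-0.015,0,0],"twist":[0,0,0],"hand":100},{"translation":[-0.05,0,0],"twist":[0,0,0],"hand":100},{"translation":[-0.09,0,0],"twist":[0,0,0],"hand":100},{"translation":[-0.13,0,0],"twist":[0,0,0],"hand":100},{"translation":[-0.17,0,0],"twist":[0,0,0],"hand":100}]'
python3 -m creep '[{"translation":[-0.03,0.01,-0.02],"twist":[0,0,0],"hand":100},{"translation":[-0.05,0.03,-0.06],"twist":[0,0,0],"hand":100},{"translation":[-0.06,0.05,-0.1],"twist":[0,0,0],"hand":100},{"translation":[-0.06,0.06,-0.14],"twist":[0,0,0],"hand":100},{"translation":[-0.06,0.06,-0.14],"twist":[0,0,0],"hand":100}]'
python3 - <<'E'
from lib import *
im=robot.read_camera('top');cv2.imwrite('pics/t10.png',im)
cv2.imwrite('pics/s10.png',robot.read_camera('scene'))
E
```

```text
time: 21.7
tool_pos: [0.546, 0.305, 0.046]
tool_rot: [-0.882, 1.57, 0.779]
contact_force: [-2.8, -1.3, 4.9]
opening: 0.0639
time: 22.2
tool_pos: [0.546, 0.305, 0.0459]
tool_rot: [-0.857, 1.57, 0.804]
contact_force: [0.1, -0.6, -0.1]
opening: 0.0907
time: 22.7
tool_pos: [0.5458, 0.3049, 0.2189]
tool_rot: [-1.13, 1.569, 0.531]
contact_force: [0.8, -0.5, -0.4]
opening: 0.0919
time: 23.2
tool_pos: [0.4978, 0.1562, 0.2808]
tool_rot: [-1.723, 1.567, -0.066]
contact_force: [-1.3, 0.6, 0.2]
opening: 0.0917
```

View pics/s10.png

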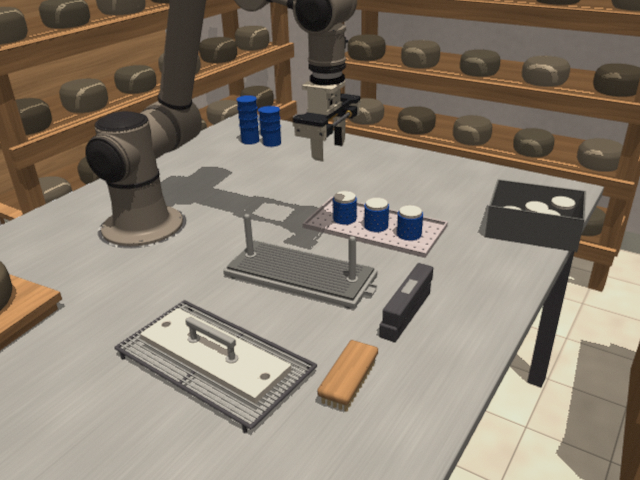

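The scene view shows three moulds upright in a row on the tray at (344,208), (376,215) and (410,223). The plate is flat in the middle of the rack, and the weights and brush look untouched.

```bash
python3 -c "
from cell import robot
print(robot.hand_in(),robot.observe()['time'],robot.observe()['contact_force'])"
```

```text
the job is handed in; nothing more can be done
the job is handed in; nothing more can be done
```

The press plate is lying flat on the wire rack, both moulds from the press are standing on the draining tray, and I have handed the job in. No verdict was reported. The clock was at about 23 s of the 72 s.

- **Plate:** I lifted it straight up off the dowels, with sideways force of about 0.5 N or less during the lift. It went down on the rack with a light touch of about 5 N. The gripper was within about 1 mm of the rack's measured middle when I let go.
- **Moulds:** I gripped each at about 64 mm and set it down until I felt a light touch (about 5 N). They stand at about -85 mm and +6 mm along the tray, in line with the third mould at about +100 mm.
- **Last checks:** The final scene picture shows all three moulds upright inside the rim and the plate flat and central on the rack. The weights, brush and third mould appear where they started, and the gripper is well clear.
- **Checks that failed or disagreed:**
  - My final top-view check could not be done, because the 12-picture limit was reached. The end positions therefore come from the gripper pose at release and the scene view.
  - Two dowel-tip predictions in the first wrist picture were about 10–18 px off, though the handle posts agreed to within 2 px.
  - Two top-view measurements of the third mould differed by about 5 mm.

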